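# Pack the bolted vegetables of the touch-music stand into the divided crate

## Robot

A 6-joint arm with a two-finger parallel gripper is mounted at the origin on the work surface. World frame = base frame: x ahead of the robot, y to its left, z up, the work surface at z = 0. Lengths are in m, angles in degrees, forces in N, time in s.
With the tool pointing down it reaches from about 0.4 to 0.825 m from the base axis. Payload 7 kg.
Tool frame: the origin (TCP) lies midway between the tips of the shut fingers; the grasp point (between the pads) lies 19 mm behind it (ctrl.hold_point_z is the distance from the TCP to the grasp point, in m); z points along the fingers, x is the direction in which the jaws open and shut, and the axes are right-handed (so a half turn about z gives the same grasp; the last joint's range is limited). The gripper opens to 88 mm and grips with 3 to 60 N. Pads are 19 mm wide; open, the fingers measure 130 mm over their backs; the gripper's body (78 mm by 193 mm) begins 47 mm behind the grasp point.
Start: joints at [-56.201, 20.546, 0.682, 0, -70.136, -16.507], TCP at [0.201, -0.644, 0.227] pointing down, gripper open.
Joint ranges: [-176.03, 176.03], [-82.01, 121.73], [-58.28, 71.71], [-173.87, 95.51], [-174.79, -0.11], [-173.66, 173.66]. Speed limits (degrees/s): [136.94, 136.94, 172.46, 180, 180, 180].

## Interface

Orientations are given as [roll, pitch, yaw] about the fixed x, y, z axes, in that order (R = Rz(yaw) Ry(pitch) Rx(roll)).
In Python, from plant import ctrl gives the robot as it stands.
- The arm moves only by the tool apply_moves, never from a script. Its argument "motion" is a list of rows, each a list of 2 entries, a list of its own where there are three numbers: the shift along the world's x, y, z in cm, then the turn about the world's z in degrees. In form: [[[tx, ty, tz], roll], ...]. A call has 1 to 10 rows; each row is the pose to reach, as a shift and turn from the pose commanded when the call began; what a row does not reach only later rows make up. A row lasts 1/10 s, in which the tool goes at most 50 mm and 8.59 degrees, less where a joint would pass 70% of its speed; a pose out of reach is approached as far as the arm can. A call with a gripper value outside its range is refused whole. "hand" is the finger opening in cm, from 0 to 8.76, set as the call begins (left out, the last holds). The fingers move at their own pace and stop on an object; the grip force is fixed at half the most. Time passes only in rows, so rows that repeat a pose let the fingers close. It gives the time, the measured TCP pose, the force and the opening at its end, in the units of the state.
- ctrl.get_obs(): the state, without advancing time (a new reading comes with each control period).
- ctrl.snapshot(name): name is "scene" or "top" or "wrist"; returns (picture, depth): 384x512x3 uint8, blue, green, red; 384x512 float32, m along the optical axis (not along the pixel's ray), 0 where there is no reading.
- ctrl.camera_model(name): a dict with "fx", "fy", "cx", "cy" (pixels), "k1" (the pictures are not rectified: a ray, as slopes to the right and down, at radius r is drawn at 1 + k1 r^2 times it, then the intrinsics apply), "cam_to_world" (4x4, takes a point from camera to world coordinates); the wrist camera has in their place "tool_from_camera" (4x4, takes a point from camera to tool coordinates, whose origin is the TCP and whose axes are the tool frame's). Camera axes: x right, y down, z forward; pixel columns grow to the right and rows downward; lengths in m; the calibration is good to about 2 mm. A picture is of the moment at which its call begins: read the wrist's pose just before it. camera_model takes no time and is no camera call.
- ctrl.close_job(): hands the job in, once; it reports no verdict.
The state is a dict: "clock": time; "joint_pos": joint angles; "qvel": joint speeds; "tau": joint torques, N m; "tool_pos": TCP position; "orientation": TCP orientation; "force": force on the tool from outside, world axes, zero at the start; "moment": the same for the moment, N m; "opening": finger opening in m.
Only numpy, scipy, OpenCV 4.12 (cv2) and the standard library are available. Lean on these libraries where they do the work, as an engineer would, in place of code of your own. Each camera call takes 0.05 s, during which the arm holds its last target.

## Task

The touch-music show is over: pack the four vegetables that carry a steel contact bolt into the divided crate, one to a bay, the aubergine and the courgette each in a long bay and the two lemons each in a half-length bay. Lay each one flat on the floor of its bay with its bolt still pointing up, and let go. Leave the courgette and the lemon that have no bolt where they lie.

Things in the scene. Friction and masses are not known exactly. Their poses are not given: they have to be found in the camera images.
- aubergine: Small aubergine lying on its side, dark purple, 125 mm long, 52 mm thick at the bulb; a steel contact bolt (8 mm thick, on a 23 mm washer) stands 11 mm up out of the middle of its top, above the origin. Origin at its underside below the thick part; x runs along it towards the green stem end (it reaches 75 mm to +x and 50 mm to -x), z up; its axis is 26 mm above the origin. It lies on a flat about 20 mm wide, so it does not roll unless pushed. About 200 g.
- courgette: A courgette lying on its side, dark green, 145 mm long, 40 mm thick in the middle. Origin at its underside below the middle; x runs along it towards the pale stem end (it reaches 77 mm to +x and 68 mm to -x), z up; the body's axis is 20 mm above the origin; a steel contact bolt (8 mm thick, on a 23 mm washer) stands 11 mm up out of the middle of its top, above the origin. It lies on a flat about 20 mm wide, so it does not roll unless pushed. About 160 g.
- lemon_a: A lemon lying on its side, 62 mm long and 50 mm thick. Origin at its underside below the middle; x along its length, z up; the fruit's centre is 25 mm above the origin; a steel contact bolt (8 mm thick, on a 23 mm washer) stands 11 mm up out of the middle of its top, above the origin. It lies on a flat about 20 mm wide, so it does not roll unless pushed. About 110 g.
- lemon_b: A second lemon lying on its side, 62 mm long and 50 mm thick. Origin at its underside below the middle; x along its length, z up; the fruit's centre is 25 mm above the origin; a steel contact bolt (8 mm thick, on a 23 mm washer) stands 11 mm up out of the middle of its top, above the origin. It lies on a flat about 20 mm wide, so it does not roll unless pushed. About 110 g.
- courgette_plain: The same kind of courgette lying on its side, dark green, 145 mm long, 40 mm thick in the middle. Origin at its underside below the middle; x runs along it towards the pale stem end (it reaches 77 mm to +x and 68 mm to -x), z up; the body's axis is 20 mm above the origin. It has NO bolt: it is not part of the job and stays where it lies.
- lemon_plain: The same kind of lemon lying on its side, 62 mm long and 50 mm thick. Origin at its underside below the middle; x along its length, z up; the fruit's centre is 25 mm above the origin. It has NO bolt: it is not part of the job and stays where it lies.
- tray_long_a: A cardboard tray in the low wooden crate, fixed, 176 (x) by 104 mm (y), 36 mm high, walls 3 mm: one long bay, 170 by 98 mm inside. Origin at the middle of its underside, x along its length, z up; floor 3 mm above the origin. The crate rim is level with its walls; the three trays stand side by side, 104.5 mm apart, in any order.
- tray_long_b: Another cardboard tray in the low wooden crate, fixed, 176 (x) by 104 mm (y), 36 mm high, walls 3 mm: one long bay, 170 by 98 mm inside. Origin at the middle of its underside, x along its length, z up; floor 3 mm above the origin. The crate rim is level with its walls; the three trays stand side by side, 104.5 mm apart, in any order.
- tray_split: The third cardboard tray in the low wooden crate, fixed, 176 (x) by 104 mm (y), 36 mm high, walls 3 mm, parted by a 3 mm cross wall into two half-length bays, each 83 by 98 mm inside, middles at x = +43 and -43 mm. Origin at the middle of its underside, x along its length, z up; floor 3 mm above the origin. The crate rim is level with its walls; the three trays stand side by side, 104.5 mm apart, in any order.
There are look-alikes about, which are no part of the job. Leave any red look-alike of the lemon_b alone. What is shaped like the lemon_a but white is not meant.

How it is judged:
By the outcome, as a careful person would: the job done as asked, in the order asked, and still so for the second after the job is handed in, with the robot touching nothing.
It also fails if it takes over 112 s, if anything falls off the work surface, if the arm or the gripper's body presses on something with over 40 N, if the wrist force passes 120 N, or if a joint passes its speed limit or range.

## Working session

There is one attempt and no reset: what is moved stays moved. The work goes in short steps, Python scripts to look and compute and a tool call to move; the robot and the scene stay as the last step left them, time stands still between calls to the robot, and variables do not carry over. Pictures are saved under pics/ and viewed, and the job is handed in when it is done.

Besides the shell and the picture viewer there is one more tool, called after ">>>" as name(argument=value, ...), one argument or row to a line, values as JSON. apply_moves: Moves the arm, as the interface text tells. Its arguments: {"type":"object","properties":{"motion":{"type":"array"},"hand":{"type":"number"}},"required":["motion"]}

```bash
ls; mkdir -p pics; python3 - <<'E'
from plant import ctrl
import cv2,numpy as np
o=ctrl.get_obs();print(o)
for n in("scene","top"):
    p,d=ctrl.snapshot(n);cv2.imwrite(f"pics/{n}0.png",p);np.save(f"pics/{n}0.npy",d)
    m=ctrl.camera_model(n);print(n,m)
print(ctrl.camera_model("wrist"),ctrl.hold_point_z)
E
```

```text
pics
{'clock': 0.0, 'joint_pos': array([-5.62002074e+01,  2.05890063e+01,  6.33425928e-01, -2.07756284e-02,
       -7.01353851e+01, -1.65061636e+01]), 'qvel': array([ 0.04540055,  0.03933539, -0.09186069, -0.0633918 , -0.0338516 ,
       -0.08504475]), 'tau': array([-1.25665880e-03, -5.82719100e+01,  2.93058980e+01,  6.99707687e+00,
        7.01944882e-03, -2.02169063e-04]), 'tool_pos': array([ 0.20047851, -0.64402436,  0.2256454 ]), 'orientation': array([-1.79992878e+02, -9.27662293e-02,  1.07286548e+02]), 'force': array([ 0.33852031, -0.62981416,  0.45727007]), 'moment': array([ 0.07212204,  0.03044837, -0.02379507]), 'opening': 0.08777318646616876}
scene {'fx': 391.6574842344531, 'fy': 391.6574842344531, 'cx': 256.52668972821607, 'cy': 188.42703545670295, 'k1': 0.003989109984887987, 'cam_to_world': array([[-0.5760929 ,  0.49494302, -0.65049856,  1.14437437],
       [ 0.81719283,  0.33153315, -0.47146755,  0.58966032],
       [-0.01768774, -0.80319187, -0.59545778,  0.68686185],
       [ 0.        ,  0.        ,  0.        ,  1.        ]])}
top {'fx': 434.8885328462454, 'fy': 434.8
[... 151 characters left out ...]
03,  0.31551404],
       [-0.99971582, -0.01897622, -0.01442866,  0.07416668],
       [ 0.01590862, -0.08030397, -0.99664346,  1.44565062],
       [ 0.        ,  0.        ,  0.        ,  1.        ]])}
{'fx': 292.3935608192805, 'fy': 292.3935608192805, 'cx': 257.9185360862585, 'cy': 190.2989783066419, 'k1': -0.05878675477934615, 'tool_from_camera': array([[ 9.99999357e-01, -3.69394437e-04, -1.07200582e-03,
         9.80463881e-04],
       [ 6.67085693e-04,  9.56174498e-01,  2.92796661e-01,
        -7.80689083e-02],
       [ 9.16867169e-04, -2.92797187e-01,  9.56174130e-01,
        -1.58227847e-01],
       [ 0.00000000e+00,  0.00000000e+00,  0.00000000e+00,
         1.00000000e+00]])} 0.0188
```

View pics/scene0.png

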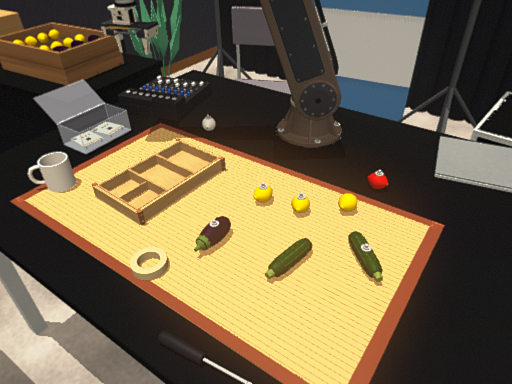

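View pics/top0.png

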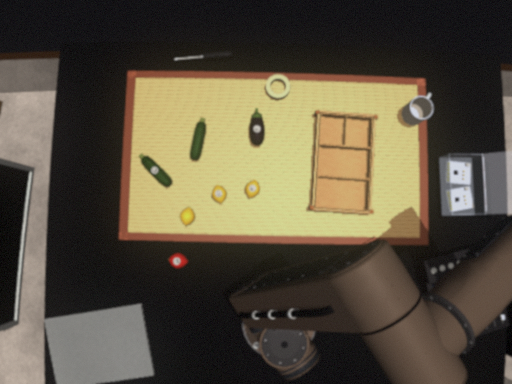

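The scene view shows bolted lemons at (263,192) and (300,203) and a plain lemon at (347,203). The bolted courgette is at (365,255), the plain one at (290,258), and the aubergine at (212,233). The red look-alike is at (378,180) and the white one at (209,123). In the top view, the split tray is the uppermost one, at (343,131). I'll check these in close crops.

```bash
python3 - <<'E'
import cv2,numpy as np
s=cv2.imread("pics/scene0.png");t=cv2.imread("pics/top0.png")
cv2.imwrite("pics/c1.png",cv2.resize(s[165:290,180:400],None,fx=3.6,fy=3.6,interpolation=cv2.INTER_CUBIC))
cv2.imwrite("pics/c2.png",cv2.resize(t[95:245,125:385],None,fx=3,fy=3,interpolation=cv2.INTER_CUBIC))
E
```

```text
(no output)
```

View pics/c1.png

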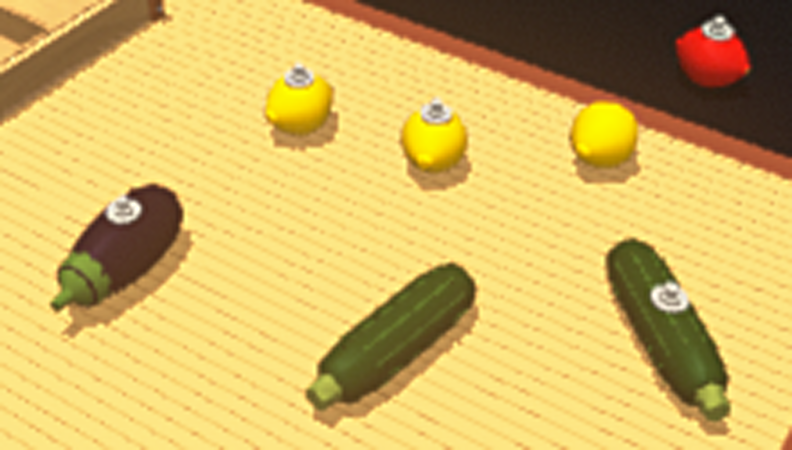

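View pics/c2.png

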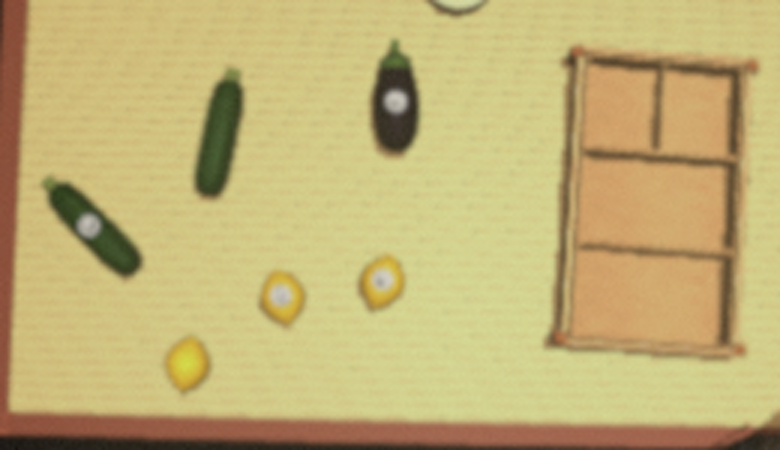

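The crops confirm the choice: bolts on two lemons, the right-hand courgette (left in top view) and the aubergine. Next I'll measure positions from both views.

```bash
cat > h.py <<'E'
import cv2,numpy as np
def rays(m,uv,T):
    uv=np.atleast_2d(np.asarray(uv,float))
    q=(uv-[m['cx'],m['cy']])/[m['fx'],m['fy']]
    p=q.copy()
    for _ in range(20): p=q/(1+m['k1']*(p**2).sum(1,keepdims=True))
    d=np.c_[p,np.ones(len(p))]
    return T[:3,3],d@T[:3,:3].T      # d scaled so depth multiplies
def plane(m,uv,z,T=None):
    T=m['cam_to_world'] if T is None else T
    o,d=rays(m,uv,T); return o+d*((z-o[2])/d[:,2:])
def tri(o1,d1,o2,d2):
    A=[];b=[]
    M=np.zeros((3,3));v=np.zeros(3)
    for o,d in((o1,d1),(o2,d2)):
        d=d/np.linalg.norm(d);P=np.eye(3)-np.outer(d,d);M+=P;v+=P@o
    x=np.linalg.solve(M,v)
    g=[np.linalg.norm(np.cross(x-o,d/np.linalg.norm(d))) for o,d in((o1,d1),(o2,d2))]
    return x,max(g)
def toolT(o):
    from scipy.spatial.transform import Rotation as R
    T=np.eye(4);T[:3,:3]=R.from_euler('xyz',o['orientation'],degrees=True).as_matrix();T[:3,3]=o['tool_pos'];return T
E
python3 - <<'E'
from plant import ctrl
from h import *
ms,mt=ctrl.camera_model("scene"),ctrl.camera_model("top")
s=cv2.imread("pics/scene0.png");t=cv2.imread("pics/top0.png");dt=np.load("pics/top0.npy");ds=np.load("pics/scene0.npy")
def blob(img,box,f):
    x0,y0,x1,y1=box;h=cv2.cvtColor(img,cv2.COLOR_BGR2HSV)[y0:y1,x0:x1]
    mk=f(h).astype(np.uint8);n,l,st,c=cv2.connectedComponentsWithStats(mk)
    i=1+np.argmax(st[1:,4]);return c[i]+[x0,y0],st[i,4],(l==i)
grey=lambda h:(h[...,1]<95)&(h[...,2]>110)
W={'aub':((195,215,230,245),(248,120,266,138)),'cou':((352,235,378,265),(146,162,164,180)),
'lemL(263)':((252,178,275,193),(244,179,261,197)),'lem(300)':((290,188,311,203),(211,184,227,203))}
for k,(bs,bt) in W.items():
    c1,n1,_=blob(s,bs,grey);c2,n2,_=blob(t,bt,grey)
    o1,d1=rays(ms,c1,ms['cam_to_world']);o2,d2=rays(mt,c2,mt['cam_to_world'])
    x,g=tri(o1,d1[0],o2,d2[0]);print(k,c1.round(1),n1,c2.round(1),n2,x.round(4),'gap',round(g,4))
# bodies orientation from top
B={'aub':(240,100,275,152),'cou':(135,148,178,192),'couP':(185,112,212,166),'lem300':(208,182,230,207),'lem263':(242,177,263,201),'lemP':(178,204,198,228)}
h=cv2.cvtColor(t,cv2.COLOR_BGR2HSV)
zz={'aub':.026,'cou':.02,'couP':.02}
for k,(x0,y0,x1,y1) in B.items():
    r=h[y0:y1,x0:x1]
    mk=((r[...,2]<120) if k in zz else ((r[...,1]>140)|((r[...,1]<70))))
    mk=mk.astype(np.uint8)
    n,l,st,c=cv2.connectedComponentsWithStats(mk);i=1+np.argmax(st[1:,4])
    cs,_=cv2.findContours((l==i).astype(np.uint8),cv2.RETR_EXTERNAL,2);f=np.zeros_like(mk);cv2.drawContours(f,cs,-1,1,-1)
    uv=np.argwhere(f)[:,::-1]+[x0,y0]
    P=plane(mt,uv,zz.get(k,.025))[:,:2];m=P.mean(0);w,V=np.linalg.eigh(np.cov(P.T));a=np.degrees(np.arctan2(V[1,1],V[0,1]))
    q=(P-m)@V; print(k,m.round(4),'ang',a.round(1),'len',np.ptp(q[:,1]).round(3),'wid',np.ptp(q[:,0]).round(3),len(uv))
# crate
o,d=None,None
def pts(m,dep,box):
    x0,y0,x1,y1=box;v,u=np.mgrid[y0:y1,x0:x1];uv=np.c_[u.ravel(),v.ravel()];o,dd=rays(m,uv,m['cam_to_world']);return o+dd*dep[v.ravel(),u.ravel()][:,None]
P=pts(mt,dt,(305,100,385,222))
print('top depth median floors', [np.median(pts(mt,dt,b)[:,2]).round(4) for b in((325,185,355,203),(325,155,355,172),(325,120,338,140),(350,122,364,140),(280,200,300,220))])
rim=P[P[:,2]>.03];print(len(rim),rim[:,2].max(),rim.min(0),rim.max(0))
r=cv2.minAreaRect((rim[:,:2]*1000).astype(np.float32));print(r,cv2.boxPoints(r))
E
```

```text
aub [213.9 222.8] 63 [256.5 128.4] 51 [0.6303 0.0875 0.0597] gap 0.0004
cou [365.6 247.3] 75 [154.2 169.7] 51 [0.4913 0.4176 0.0476] gap 0.0001
lemL(263) [262.5 185.6] 40 [252.  187.8] 41 [0.4374 0.0977 0.0579] gap 0.0001
lem(300) [300.7 195.4] 45 [218.1 193. ] 43 [0.4184 0.2059 0.0582] gap 0.0001
aub [0.6354 0.0884] ang -178.8 len 0.115 wid 0.047 404
cou [0.4904 0.4183] ang 46.6 len 0.135 wid 0.037 400
couP [0.5954 0.2827] ang 170.5 len 0.134 wid 0.037 402
lem300 [0.4184 0.2071] ang -171.2 len 0.054 wid 0.044 178
lem263 [0.4375 0.0988] ang 161.3 len 0.058 wid 0.043 175
lemP [0.344  0.3088] ang 170.5 len 0.054 wid 0.046 179
top depth median floors [np.float64(0.0127), np.float64(0.0125), np.float64(0.013), np.float64(0.0129), np.float64(0.0037)]
1774 1.4456506152969477 [ 0.31551404 -0.31443669  0.03000581] [0.70258822 0.07416668 1.44565062]
((504.41943359375, -120.47129821777344), (367.6799011230469, 398.85870361328125), 86.81450653076172) [[ 295.08246  -292.94516 ]
 [ 693.3249   -315.10922 ]
 [ 713.7564     52.002563]
 [ 315.51398    74.166626]]
```

```bash
python3 - <<'E'
from plant import ctrl
from h import *
mt=ctrl.camera_model("top");dt=np.load("pics/top0.npy");t=cv2.imread("pics/top0.png")
x0,y0,x1,y1=305,100,385,222;v,u=np.mgrid[y0:y1,x0:x1];uv=np.c_[u.ravel(),v.ravel()];o,dd=rays(mt,uv,mt['cam_to_world']);dep=dt[v.ravel(),u.ravel()]
P=o+dd*dep[:,None];ok=(dep>0)&(P[:,2]>.032)&(P[:,2]<.08)
rim=P[ok];print(len(rim),np.percentile(rim[:,2],[10,50,90,98]))
r=cv2.minAreaRect((rim[:,:2]*1000).astype(np.float32));print(r,cv2.boxPoints(r).round(1).tolist())
im=cv2.resize(t[100:222,300:390],None,fx=6,fy=4.8,interpolation=cv2.INTER_CUBIC)
mm=np.zeros(t.shape[:2],np.uint8);mm[uv[ok][:,1],uv[ok][:,0]]=255
m2=cv2.resize(mm[100:222,300:390],None,fx=2.6,fy=4.8,interpolation=0)
cv2.imwrite("pics/crate.png",np.hstack([im,cv2.cvtColor(m2,8)]))
E
```

```text
1679 [0.0379969  0.04473641 0.04914561 0.0513697 ]
((533.4024658203125, -201.2211151123047), (209.65090942382812, 332.00787353515625), 86.81450653076172) [[361.79998779296875, -296.70001220703125], [693.2999877929688, -315.1000061035156], [705.0, -105.80000305175781], [373.5, -87.30000305175781]]
```

View pics/crate.png

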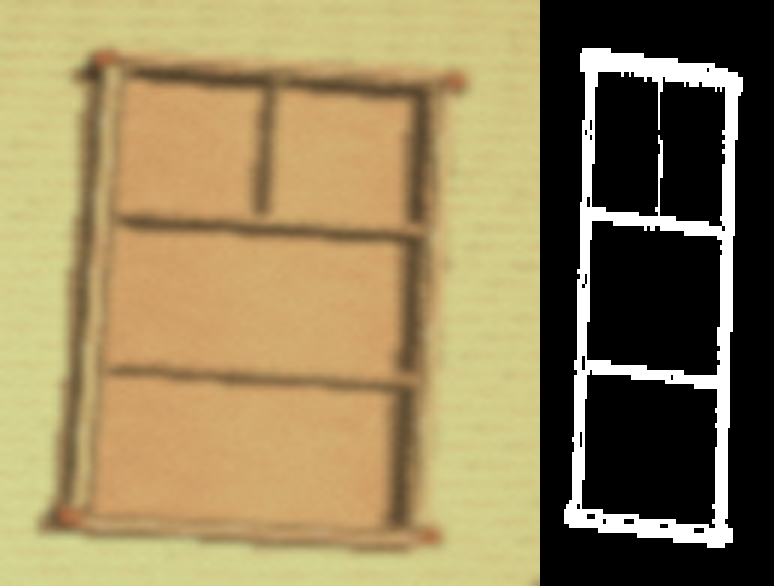

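The bolt tops triangulate with heights that fit: 52, 40 and 50 mm bodies plus a 4 mm mat, with ray gaps under 1 mm. The crate is centred near (0.533, -0.201), with its row of trays at -3.2° and the split tray at the far (+x) end. A body grasp would leave the fingers almost touching the bay walls (52+42 mm in 98 mm), so I'll lift each item by its bolt. First I'll hover over the aubergine.

>>> apply_moves(
  motion=[
    [[43,73,0],73],
    [[43,73,0],73],
    [[43,73,0],73],
    [[43,73,0],73],
    [[43,73,0],73],
    [[43,73,0],73],
    [[43,73,0],73],
    [[43,73,0],73],
    [[43,73,0],73],
    [[43,73,0],73],
  ],
  hand=4,
)

```text
clock: 1.1
tool_pos: [0.4548, -0.2116, 0.2266]
orientation: [180.0, 0.0, -179.5]
force: [1.3, -0.6, -0.2]
opening: 0.0401
```

>>> apply_moves(
  motion=[
    [[17.5,29.9,-4],0],
    [[17.5,29.9,-4],0],
    [[17.5,29.9,-4],0],
    [[17.5,29.9,-4],0],
    [[17.5,29.9,-4],0],
    [[17.5,29.9,-4],0],
    [[17.5,29.9,-4],0],
    [[17.5,29.9,-4],0],
    [[17.5,29.9,-4],0],
    [[17.5,29.9,-4],0],
  ],
)

```text
clock: 2.1
tool_pos: [0.6289, 0.0849, 0.1863]
orientation: [-180.0, -0.0, -179.7]
force: [-0.4, -0.7, 0.5]
opening: 0.0399
```

```bash
cat > w.py <<'E'
import sys
from plant import ctrl
from h import *
o=ctrl.get_obs();p,d=ctrl.snapshot("wrist");n=sys.argv[1]
cv2.imwrite(f"pics/{n}.png",p);np.savez(f"pics/{n}.npz",d=d,T=toolT(o)@ctrl.camera_model("wrist")['tool_from_camera'])
print(o['tool_pos'].round(4),o['orientation'].round(2),o['joint_pos'].round(1),o['force'].round(2),o['opening'])
E
python3 w.py w1
```

```text
[0.6289 0.0849 0.1863] [-1.7998e+02 -5.0000e-02 -1.7972e+02] [ 25.3  18.4  -7.9  -0.  -63.8 -25. ] [-0.38 -0.74  0.52] 0.039924059272885136
```

View pics/w1.png

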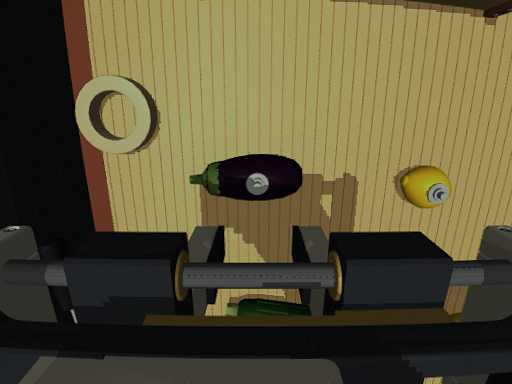

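The wrist view shows the aubergine's bolt at (257,183), with the stem towards +x as expected, and lemon (437,194) to its side. I'll triangulate the bolt against the other views.

```bash
cat > b.py <<'E'
# usage: b.py npzname u v scene_u scene_v  -> washer/bolt measure
import sys
from plant import ctrl
from h import *
n=sys.argv[1];u,v=map(float,sys.argv[2:4]);z=float(sys.argv[4])
m=ctrl.camera_model("wrist");F=np.load(f"pics/{n}.npz");T=F['T'];d=F['d'];p=cv2.imread(f"pics/{n}.png")
hs=cv2.cvtColor(p,cv2.COLOR_BGR2HSV);r=18;x0,y0=int(u)-r,int(v)-r
q=hs[y0:y0+2*r,x0:x0+2*r];mk=((q[...,1]<80)&(q[...,2]>90)).astype(np.uint8)
k,l,st,c=cv2.connectedComponentsWithStats(mk);i=1+np.argmax(st[1:,4]);c=c[i]+[x0,y0]
print('washer px',c.round(1),st[i],'on plane',plane(m,c,z,T).round(4))
yy,xx=np.nonzero(l==i);uv=np.c_[xx+x0,yy+y0];o,dd=rays(m,uv,T);P=o+dd*d[uv[:,1],uv[:,0]][:,None]
print('depth z pct',np.percentile(P[:,2],[5,25,50,75,95,100]).round(4),'xy mean',P[:,:2].mean(0).round(4))
top=P[P[:,2]>np.percentile(P[:,2],100)-.0035];print('bolt top xy',top.mean(0).round(4),len(top))
cv2.imwrite(f"pics/{n}_crop.png",cv2.resize(p[y0-14:y0+2*r+14,x0-14:x0+2*r+14],None,fx=8,fy=8,interpolation=2))
yy,xx=np.mgrid[300:301,0:1]
E
python3 b.py w1 257 183 .056
python3 - <<'E'
import sys;sys.path.insert(0,'.')
from plant import ctrl
from h import *
m=ctrl.camera_model("wrist");F=np.load("pics/w1.npz");ms=ctrl.camera_model("scene")
o1,d1=rays(m,[257,183],F['T']);
o2,d2=rays(ms,[213.9,222.8],ms['cam_to_world']);print(tri(o1,d1[0],o2,d2[0]))
uv=np.array([[150+8*i,60] for i in range(40)]+[[330+3*i,140] for i in range(20)]);o,dd=rays(m,uv,F['T']);print('mat z',np.median((o+dd*F['d'][uv[:,1],uv[:,0]][:,None])[:,2]))
E
```

```text
washer px [259.2 180. ] [  9   8  21  18 184] on plane [[0.6285 0.0838 0.056 ]]
depth z pct [0.0545 0.0555 0.0562 0.0586 0.0663 0.3445] xy mean [0.6285 0.083 ]
bolt top xy [0.6305 0.0067 0.3445] 1
(array([0.63018798, 0.08674051, 0.05877876]), np.float64(0.0007858094269841102))
mat z 0.0029841532376662927
```

View pics/w1_crop.png

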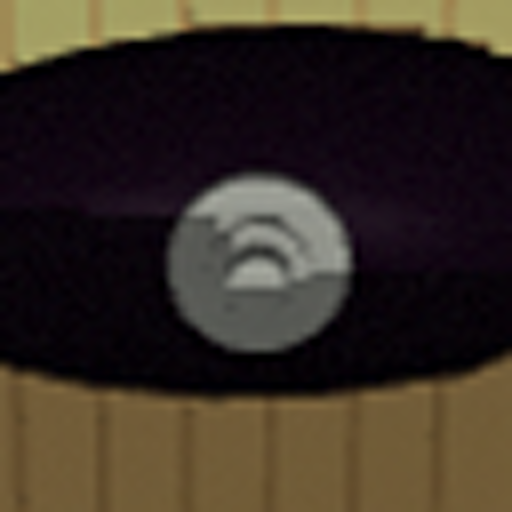

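```bash
python3 - <<'E'
from plant import ctrl
from h import *
m=ctrl.camera_model("wrist");F=np.load("pics/w1.npz")
print(plane(m,[[257.4,183.75]],.056,F['T']), plane(m,[[437,192]],.056,F['T']))
o,dd=rays(m,[[257,182],[258,183],[257,184],[256,183],[257,178]],F['T'])
print((o+dd*F['d'][[182,183,184,183,178],[257,258,257,256,257]][:,None]).round(4))
# end points
hs=cv2.cvtColor(cv2.imread("pics/w1.png"),cv2.COLOR_BGR2HSV)
E
```

```text
[[0.63039487 0.08780398 0.056     ]] [[0.44022559 0.09596258 0.056     ]]
[[0.6308 0.0844 0.0618]
 [0.6298 0.0846 0.0647]
 [0.6308 0.0855 0.065 ]
 [0.6318 0.0841 0.0663]
 [0.6308 0.0815 0.0569]]
```

Four measurements put the bolt at (0.630, 0.087) with the washer face at 0.056 to 0.057 and the bolt top near 0.066, which fits 52 + 11 mm on a 3 mm mat. I'll descend so the fingertips just clear the washer.

>>> apply_moves(
  motion=[
    [[0.1,0.2,-4],0],
    [[0.1,0.2,-8],0],
    [[0.1,0.2,-10],0],
    [[0.1,0.2,-11],0],
    [[0.1,0.2,-12],0],
    [[0.1,0.2,-12.4],0],
    [[0.1,0.2,-12.7],0],
    [[0.1,0.2,-12.7],0],
  ],
)

```text
clock: 2.95
tool_pos: [0.6307, 0.0874, 0.0602]
orientation: [180.0, 0.1, -179.7]
force: [-0.9, 0.7, -0.3]
opening: 0.04
```

```bash
python3 w.py w2
```

```text
[0.6307 0.0874 0.0602] [ 1.7998e+02  5.0000e-02 -1.7971e+02] [ 25.4  25.3 -15.7   0.  -48.9 -25.1] [-0.94  0.71 -0.35] 0.040028845159999375
```

View pics/w2.png

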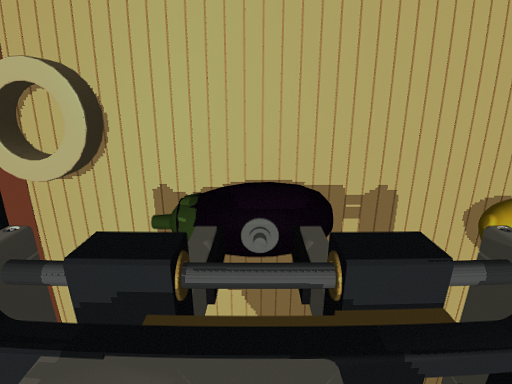

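The bolt at (260,235) is centred between the fingertips. I'll go down 2 mm, close, then lift slightly to test the hold.

>>> apply_moves(
  motion=[
    [[0,0,-0.2],0],
    [[0,0,-0.2],0],
  ],
)

```text
clock: 3.2
tool_pos: [0.6305, 0.0874, 0.0578]
orientation: [180.0, 0.0, -179.7]
force: [-0.5, -0.3, -0.5]
opening: 0.0397
```

>>> apply_moves(
  motion=[
    [[0,0,0],0],
    [[0,0,0],0],
    [[0,0,0],0],
    [[0,0,0],0],
    [[0,0,0],0],
    [[0,0,0],0],
  ],
  hand=0,
)

```text
clock: 3.8
tool_pos: [0.6302, 0.0873, 0.0575]
orientation: [-180.0, -0.0, -179.7]
force: [-1.1, 0.5, 0.3]
opening: 0.0062
```

>>> apply_moves(
  motion=[
    [[0,0,0.5],0],
    [[0,0,1],0],
    [[0,0,2],0],
    [[0,0,3],0],
    [[0,0,3],0],
  ],
)

```text
clock: 4.3
tool_pos: [0.6317, 0.0878, 0.0899]
orientation: [179.9, 0.2, -179.7]
force: [0.3, 0.1, -3.5]
opening: 0.0061
```

```bash
python3 w.py w3
```

```text
[0.6317 0.0878 0.0899] [ 179.94    0.19 -179.69] [ 25.4  23.5 -14.1   0.  -52.2 -25.1] [ 0.31  0.15 -3.47] 0.006054738477474686
```

View pics/w3.png

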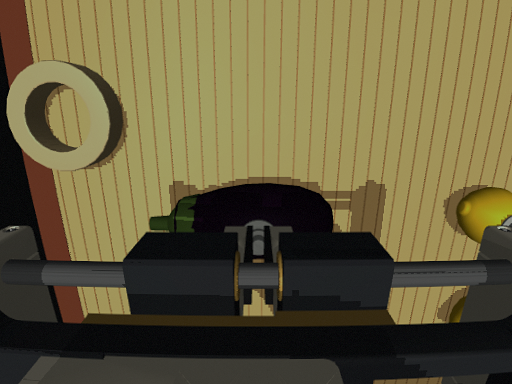

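The aubergine hangs level and is held at a 6 mm opening. I'll raise it and carry it towards the middle bay.

>>> apply_moves(
  motion=[
    [[0,0,2],0],
    [[0,0,5],0],
    [[-0.5,-1,8],-4],
    [[-1.5,-3,10],-10],
    [[-2.5,-6,10],-17],
    [[-3.5,-9,10],-25],
    [[-4.5,-12,10],-33],
    [[-5.5,-15,10],-41],
    [[-6.5,-18,10],-49],
    [[-7.5,-21,10],-57],
  ],
)

```text
clock: 5.35
tool_pos: [0.5546, -0.1237, 0.1874]
orientation: [-180.0, -0.0, 123.0]
force: [0.7, -0.4, -2.1]
opening: 0.0062
```

>>> apply_moves(
  motion=[
    [[-1,-2.5,0],-8],
    [[-1.8,-5,0],-16],
    [[-2,-6.5,0],-24],
    [[-2.2,-7,0],-31],
    [[-2.2,-7,0],-36],
    [[-2.2,-7,0],-37],
    [[-2.2,-7,0],-37],
    [[-2.2,-7,0],-37],
  ],
)

```text
clock: 6.15
tool_pos: [0.5334, -0.1924, 0.1875]
orientation: [-180.0, -0.0, 86.4]
force: [-0.7, 0.2, -3.1]
opening: 0.0059
```

```bash
python3 w.py w4
```

```text
[ 0.5334 -0.1924  0.1875] [-179.99   -0.     86.42] [ -0.1  12.1 -16.4  -0.  -61.5 -93.5] [-0.72  0.18 -3.06] 0.005930236794890221
```

View pics/w4.png

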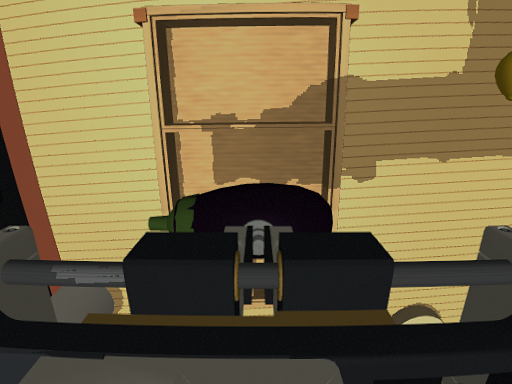

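The wrist view shows the near bay at the top, its divider near row 126, and the aubergine over the middle bay with the stem towards -y. I'll locate the rims in this view.

```bash
python3 - <<'E'
from plant import ctrl
from h import *
m=ctrl.camera_model("wrist");F=np.load("pics/w4.npz");p=cv2.imread("pics/w4.png")
cv2.imwrite("pics/w4c.png",cv2.resize(p[0:235,125:365],None,fx=3.3,fy=2.5,interpolation=2))
v,u=np.mgrid[0:175,130:365];uv=np.c_[u.ravel(),v.ravel()];o,dd=rays(m,uv,F['T']);P=o+dd*F['d'][v.ravel(),u.ravel()][:,None]
ok=(P[:,2]>.037)&(P[:,2]<.06);Q=P[ok];print('rim z',np.percentile(Q[:,2],[5,25,50,75,95]).round(4))
fl=P[(P[:,2]<.02)];print('low z hist',np.histogram(P[:,2],bins=np.arange(-.004,.06,.004)))
mk=np.zeros((600,500),np.uint8)
ij=((Q[:,:2]-[.33,-.33])*2000).astype(int)
for i,j in ij:
    if 0<=i<500 and 0<=j<600: mk[j,i]=255
cv2.imwrite("pics/w4rim.png",mk)
# rim spans in y for x slices; spans in x
for x in np.arange(.37,.50,.02):
    s=Q[abs(Q[:,0]-x)<.004];
    lo=s[s[:,1]<-.2][:,1];hi=s[s[:,1]>-.2][:,1]
    if len(lo)and len(hi):print(x.round(3),'y-',np.percentile(lo,[2,98]).round(4),'y+',np.percentile(hi,[2,98]).round(4))
for y in np.arange(-.26,-.13,.02):
    s=Q[abs(Q[:,1]-y)<.004][:,0]
    a=s[s<.42];b=s[(s>.42)]
    print('y',y.round(3),a.min().round(4) if len(a) else None,a.max().round(4) if len(a) else None,b.min().round(4) if len(b) else None,b.max().round(4) if len(b) else None)
E
```

```text
rim z [0.0394 0.0439 0.0448 0.0455 0.0465]
low z hist (array([    0,  6048,   885,  9603, 12336,   451,   498,   509,   515,
         523,   781,  1848,  6925,    55,     0]), array([-0.004,  0.   ,  0.004,  0.008,  0.012,  0.016,  0.02 ,  0.024,
        0.028,  0.032,  0.036,  0.04 ,  0.044,  0.048,  0.052,  0.056]))
0.37 y- [-0.2947 -0.202 ] y+ [-0.1986 -0.0973]
0.39 y- [-0.2909 -0.2784] y+ [-0.1089 -0.0947]
0.41 y- [-0.2922 -0.2798] y+ [-0.1099 -0.0967]
0.43 y- [-0.2934 -0.2804] y+ [-0.1112 -0.0984]
0.45 y- [-0.294  -0.2812] y+ [-0.1115 -0.0995]
0.47 y- [-0.2946 -0.2479] y+ [-0.1127 -0.0998]
0.49 y- [-0.2966 -0.2838] y+ [-0.1227 -0.1012]
y -0.26 0.3628 0.3753 0.4731 0.4797
y -0.24 0.3635 0.3768 0.4742 0.481
y -0.22 0.3654 0.3779 0.4753 0.4813
y -0.2 0.3667 0.3792 0.4763 0.4827
y -0.18 0.3672 0.3802 0.4775 0.4841
y -0.16 0.3684 0.3812 0.4783 0.4851
y -0.14 0.3695 0.382 0.4792 0.4853
```

View pics/w4c.png

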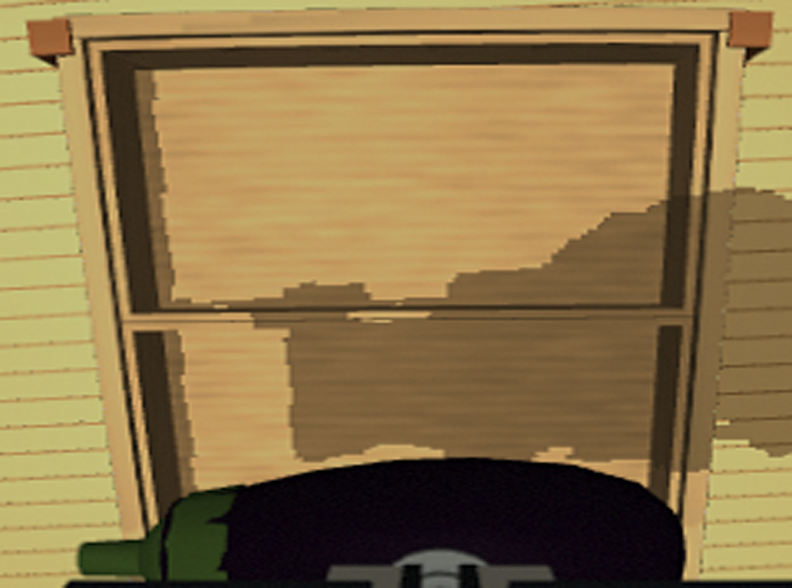

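The wrist rims agree with the top view to about 1 mm: middle tray centre (0.532, -0.202), near (0.4275, -0.196), split (0.636, -0.208), rim z 0.045, floor z about 0.012. I'll lower the aubergine with the TCP going to about 0.067.

>>> apply_moves(
  motion=[
    [[-0.1,0.3,-2],0],
    [[-0.1,0.3,-4],0],
    [[-0.1,0.3,-6],0],
    [[-0.1,0.3,-8],0],
    [[-0.1,0.3,-9.5],0],
    [[-0.1,0.3,-10.5],0],
    [[-0.1,0.3,-11.2],0],
    [[-0.1,0.3,-11.6],0],
    [[-0.1,0.3,-11.8],0],
    [[-0.1,0.3,-11.9],0],
  ],
)

```text
clock: 7.2
tool_pos: [0.5327, -0.1897, 0.0689]
orientation: [180.0, 0.0, 86.3]
force: [0.2, -0.8, -2.2]
opening: 0.0063
```

>>> apply_moves(
  motion=[
    [[0,0,-0.1],0],
    [[0,0,-0.1],0],
  ],
)

```text
clock: 7.4
tool_pos: [0.5326, -0.1897, 0.0679]
orientation: [180.0, -0.0, 86.3]
force: [-0.6, -0.3, -1.9]
opening: 0.0059
```

>>> apply_moves(
  motion=[
    [[0,0,-0.1],0],
    [[0,0,-0.1],0],
  ],
)

```text
clock: 7.6
tool_pos: [0.5324, -0.1897, 0.0666]
orientation: [180.0, -0.0, 86.3]
force: [0.5, -1.6, -2.5]
opening: 0.0061
```

>>> apply_moves(
  motion=[
    [[0,0,-0.1],0],
    [[0,0,-0.1],0],
  ],
)

```text
clock: 7.8
tool_pos: [0.5331, -0.1897, 0.0665]
orientation: [179.9, 0.0, 86.3]
force: [-0.8, 0.7, 4.0]
opening: 0.0063
```

The force reads contact at a TCP height of 0.0665, as predicted. I'll release and rise.

>>> apply_moves(
  motion=[
    [[0,0,0],0],
    [[0,0,0],0],
    [[0,0,0],0],
    [[0,0,0],0],
    [[0,0,1],0],
    [[0,0,3],0],
    [[0,0,7],0],
    [[0,0,12],0],
  ],
  hand=4,
)

```text
clock: 8.6
tool_pos: [0.531, -0.1896, 0.1859]
orientation: [-179.8, -0.0, 86.3]
force: [1.5, -0.0, -0.1]
opening: 0.04
```

```bash
python3 w.py w5
```

```text
[ 0.531  -0.1896  0.1859] [-179.79   -0.     86.28] [  0.2  12.  -16.8  -0.  -61.4 -93.9] [ 1.54 -0.02 -0.12] 0.04003233398585133
```

View pics/w5.png

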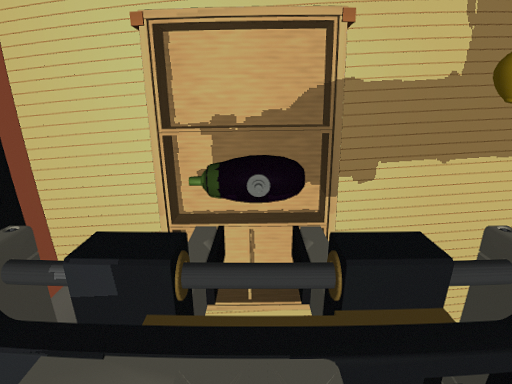

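The aubergine lies flat in the middle bay with its bolt up at (258,186). Next I'll go to the courgette, at the reverse jaw yaw to stay within the j6 range.

>>> apply_moves(
  motion=[
    [[-4,60.7,0],140],
    [[-4,60.7,0],140],
    [[-4,60.7,0],140],
    [[-4,60.7,0],140],
    [[-4,60.7,0],140],
    [[-4,60.7,0],140],
    [[-4,60.7,0],140],
    [[-4,60.7,0],140],
    [[-4,60.7,0],140],
    [[-4,60.7,0],140],
  ],
)

```text
clock: 9.65
tool_pos: [0.499, 0.3114, 0.1866]
orientation: [179.9, 0.0, 172.6]
force: [0.4, -0.1, 0.2]
opening: 0.0401
```

>>> apply_moves(
  motion=[
    [[-0.8,10.5,-2],54],
    [[-0.8,10.5,-2],54],
    [[-0.8,10.5,-2],54],
    [[-0.8,10.5,-2],54],
    [[-0.8,10.5,-2],54],
    [[-0.8,10.5,-2],54],
    [[-0.8,10.5,-2],54],
    [[-0.8,10.5,-2],54],
    [[-0.8,10.5,-2],54],
  ],
)

```text
clock: 10.55
tool_pos: [0.4915, 0.4143, 0.166]
orientation: [180.0, 0.0, -133.9]
force: [0.9, 0.1, -0.5]
opening: 0.0401
```

```bash
python3 w.py w6
```

```text
[0.4915 0.4143 0.166 ] [ 1.8000e+02  2.0000e-02 -1.3386e+02] [ 57.5  20.   -8.4   0.  -61.6 -11.3] [ 0.95  0.1  -0.55] 0.040131958733862806
```

View pics/w6.png

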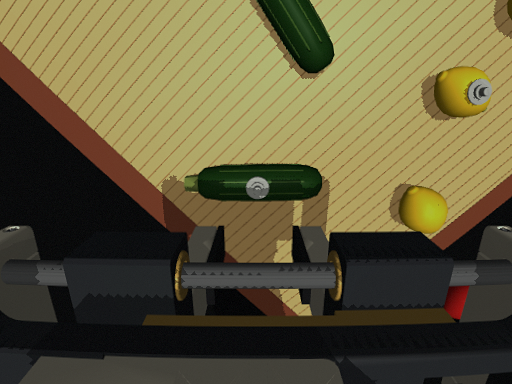

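The courgette with the bolt at (258,187) is aligned with the jaws, stem to the left. Now the bolt measurement.

```bash
python3 b.py w6 258 187 .044; python3 - <<'E'
from plant import ctrl
from h import *
m=ctrl.camera_model("wrist");F=np.load("pics/w6.npz");ms=ctrl.camera_model("scene");mt=ctrl.camera_model("top")
o1,d1=rays(m,[257.5,187],F['T'])
for mm,px in((ms,[365.6,247.3]),(mt,[154.2,169.7])):
    o2,d2=rays(mm,px,mm['cam_to_world']);print(tri(o1,d1[0],o2,d2[0]))
E
```

```text
washer px [257.  187.1] [  6   8  23  22 352] on plane [[0.4911 0.4181 0.044 ]]
depth z pct [0.0428 0.0435 0.0443 0.0467 0.0542 0.0552] xy mean [0.4915 0.4178]
bolt top xy [0.4908 0.4186 0.054 ] 45
(array([0.49142319, 0.41728413, 0.04740714]), np.float64(0.00025124486383413635))
(array([0.49137836, 0.41757059, 0.04685597]), np.float64(0.00039134342717819266))
```

View pics/w6_crop.png

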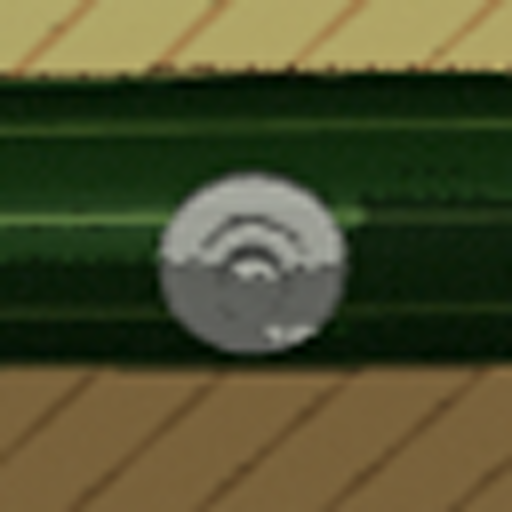

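>>> apply_moves(
  motion=[
    [[0,0.35,-4],0],
    [[0,0.35,-8],0],
    [[0,0.35,-10],0],
    [[0,0.35,-11],0],
    [[0,0.35,-11.5],0],
    [[0,0.35,-11.8],0],
    [[0,0.35,-12],0],
    [[0,0.35,-12],0],
    [[0,0.35,-12],0],
  ],
)

```text
clock: 11.5
tool_pos: [0.4918, 0.4181, 0.0464]
orientation: [180.0, 0.1, -133.8]
force: [0.3, -0.1, -0.3]
opening: 0.0401
```

>>> apply_moves(
  motion=[
    [[0,0,0],0],
    [[0,0,0],0],
    [[0,0,0],0],
    [[0,0,0],0],
    [[0,0,0],0],
    [[0,0,0],0],
  ],
  hand=0,
)

```text
clock: 12.1
tool_pos: [0.4914, 0.4176, 0.0455]
orientation: [-180.0, -0.0, -133.8]
force: [-0.8, -0.3, 1.0]
opening: 0.0061
```

>>> apply_moves(
  motion=[
    [[0,0,0.5],0],
    [[0,0,1],0],
    [[0,0,2],0],
    [[0,0,4],0],
    [[0,0,7],0],
    [[0,0,10],0],
    [[0,0,12],0],
    [[0,0,13],0],
    [[0,0,13],0],
  ],
)

```text
clock: 13.0
tool_pos: [0.492, 0.4184, 0.1775]
orientation: [180.0, 0.2, -133.8]
force: [0.8, 0.1, -2.1]
opening: 0.0062
```

```bash
python3 w.py w7
```

```text
[0.492  0.4184 0.1775] [ 179.97    0.18 -133.76] [ 57.7  19.6  -7.3   0.  -62.9 -11.4] [ 0.77  0.13 -2.12] 0.006166788483868268
```

View pics/w7.png

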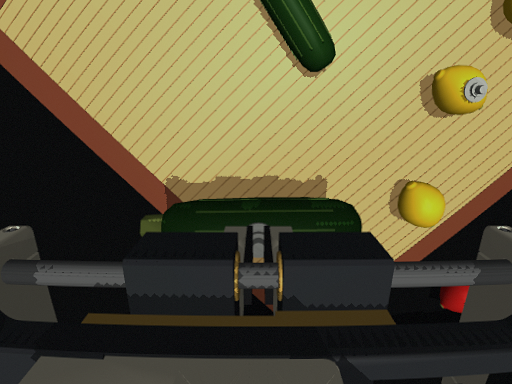

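The courgette is held level. I'll carry it to the near bay.

>>> apply_moves(
  motion=[
    [[-0.1,-1,0],0],
    [[-0.3,-3,0],2],
    [[-0.6,-6,0],5],
    [[-1,-9.5,0],8],
    [[-1.4,-13,0],11],
    [[-1.8,-16.5,0],14],
    [[-2.2,-20,0],17],
    [[-2.5,-23.5,0],20],
    [[-2.8,-27,0],23],
    [[-3.1,-30,0],26],
  ],
)

```text
clock: 14.05
tool_pos: [0.4589, 0.1151, 0.1743]
orientation: [179.9, -0.1, -107.7]
force: [-0.1, 0.2, -1.0]
opening: 0.0063
```

>>> apply_moves(
  motion=[
    [[-0.4,-4,0],2],
    [[-0.8,-8,0],4],
    [[-1.2,-12,0],6],
    [[-1.6,-16,0],8],
    [[-2,-20,0],10],
    [[-2.5,-24,0],12],
    [[-3,-28,0],14],
    [[-3.3,-30.5,0],14.5],
    [[-3.4,-31.8,0],14.5],
    [[-3.4,-31.8,0],14.5],
  ],
)

```text
clock: 15.05
tool_pos: [0.4248, -0.2017, 0.1742]
orientation: [179.8, 0.0, -93.4]
force: [-0.2, -0.5, -2.1]
opening: 0.006
```

```bash
python3 w.py w8
```

```text
[ 0.4248 -0.2017  0.1742] [179.84   0.   -93.43] [ -1.3   3.6 -28.6  -0.  -58.   87.9] [-0.23 -0.54 -2.06] 0.00601173152915978
```

View pics/w8.png

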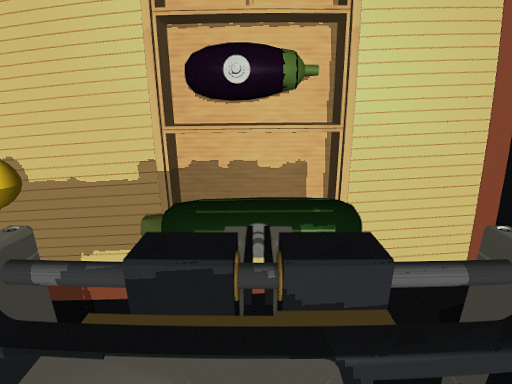

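It hangs parallel to the near bay. Lowering.

>>> apply_moves(
  motion=[
    [[0.25,0.1,-2],0],
    [[0.25,0.1,-4],0],
    [[0.25,0.1,-6],0],
    [[0.25,0.1,-8],0],
    [[0.25,0.1,-9.5],0],
    [[0.25,0.1,-10.5],0],
    [[0.25,0.1,-11.2],0],
    [[0.25,0.1,-11.6],0],
    [[0.25,0.1,-11.8],0],
    [[0.25,0.1,-11.8],0],
  ],
)

```text
clock: 16.1
tool_pos: [0.4292, -0.1992, 0.0577]
orientation: [-180.0, -0.0, -93.3]
force: [-0.2, -1.1, -0.5]
opening: 0.0063
```

>>> apply_moves(
  motion=[
    [[0,0,-0.1],0],
    [[0,0,-0.1],0],
  ],
)

```text
clock: 16.3
tool_pos: [0.4292, -0.1993, 0.0569]
orientation: [-180.0, 0.0, -93.3]
force: [0.1, -0.7, -2.0]
opening: 0.0059
```

>>> apply_moves(
  motion=[
    [[-0.1,0,-0.15],0],
    [[-0.1,0,-0.15],0],
  ],
)

```text
clock: 16.5
tool_pos: [0.4278, -0.1993, 0.055]
orientation: [180.0, 0.0, -93.3]
force: [-0.1, 0.2, -2.2]
opening: 0.006
```

>>> apply_moves(
  motion=[
    [[0,0,-0.1],0],
    [[0,0,-0.1],0],
  ],
)

```text
clock: 16.7
tool_pos: [0.4284, -0.1993, 0.0545]
orientation: [-180.0, -0.0, -93.2]
force: [-0.9, 1.5, 2.7]
opening: 0.0059
```

Contact at a TCP height of 0.0545, as predicted. Releasing and checking.

>>> apply_moves(
  motion=[
    [[0,0,0],0],
    [[0,0,0],0],
    [[0,0,0],0],
    [[0,0,0],0],
    [[0,0,1],0],
    [[0,0,3],0],
    [[0,0,7],0],
    [[0,0,12],0],
  ],
  hand=4,
)

```text
clock: 17.5
tool_pos: [0.4266, -0.1991, 0.1747]
orientation: [179.8, 0.0, -93.3]
force: [2.6, -0.6, -0.0]
opening: 0.0399
```

```bash
python3 w.py w9
```

```text
[ 0.4266 -0.1991  0.1747] [ 1.7979e+02  1.0000e-02 -9.3270e+01] [ -1.    3.7 -28.4  -0.  -58.1  87.7] [ 2.6  -0.6  -0.04] 0.03992499678618286
```

View pics/w9.png

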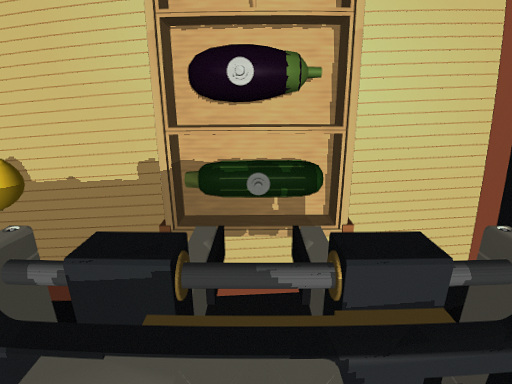

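Both long items lie flat with bolts up at (240,71) and (258,184). Next is the lemon near (0.437, 0.098).

>>> apply_moves(
  motion=[
    [[1.1,29.6,0],0],
    [[1.1,29.6,0],0],
    [[1.1,29.6,0],0],
    [[1.1,29.6,0],0],
    [[1.1,29.6,0],0],
    [[1.1,29.6,0],0],
    [[1.1,29.6,0],0],
    [[1.1,29.6,0],0],
    [[1.1,29.6,0],0],
  ],
)

```text
clock: 18.45
tool_pos: [0.4387, 0.0962, 0.1743]
orientation: [180.0, -0.0, -93.3]
force: [0.4, -0.1, -0.1]
opening: 0.04
```

```bash
python3 w.py w10; python3 b.py w10 258 186 .054;
```

```text
[0.4387 0.0962 0.1743] [179.99  -0.   -93.27] [ 37.6   1.4 -30.9  -0.  -57.7  49.1] [ 0.36 -0.06 -0.08] 0.04000690724632724
washer px [247.5 189.6] [ 6 19  4  5 10] on plane [[0.4353 0.108  0.054 ]]
depth z pct [0.0532 0.0534 0.0537 0.0541 0.0544 0.0546] xy mean [0.4352 0.108 ]
bolt top xy [0.4352 0.108  0.0538] 10
```

View pics/w10.png

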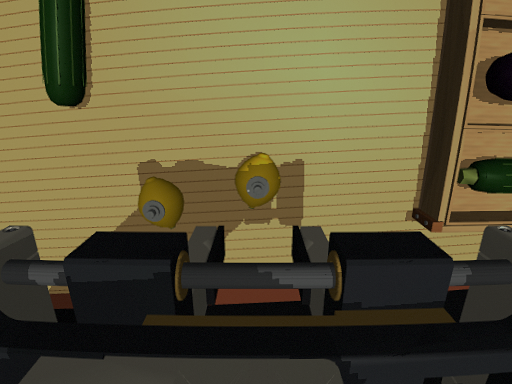

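The lemon's bolt is at (258,187), and the second bolted lemon is at (153,211).

```bash
python3 - <<'E'
from plant import ctrl
from h import *
m=ctrl.camera_model("wrist");F=np.load("pics/w10.npz");ms=ctrl.camera_model("scene");mt=ctrl.camera_model("top")
for n,c,s,t in(('A',[258,187],[262.5,185.6],[252,187.8]),('B',[153,211],[300.7,195.4],[218.1,193])):
    print(n,plane(m,c,.054,F['T']).round(4))
    o1,d1=rays(m,c,F['T'])
    for mm,px in((ms,s),(mt,t)):
        o2,d2=rays(mm,px,mm['cam_to_world']);print(tri(o1,d1[0],o2,d2[0]))
    v,u=np.mgrid[c[1]-6:c[1]+7,c[0]-6:c[0]+7];uv=np.c_[u.ravel(),v.ravel()];o,dd=rays(m,uv,F['T']);P=o+dd*F['d'][v.ravel(),u.ravel()][:,None]
    print(np.percentile(P[:,2],[10,50,90,98]).round(4),P[P[:,2]>P[:,2].max()-.004].mean(0).round(4))
p=cv2.imread("pics/w10.png");cv2.imwrite("pics/w10c.png",cv2.resize(p[140:240,120:290],None,fx=4.5,fy=4.5,interpolation=2))
E
```

```text
A [[0.4373 0.0974 0.054 ]]
(array([0.43823283, 0.09763945, 0.05806765]), np.float64(0.0004204379018761278))
(array([0.43751174, 0.09763389, 0.05456784]), np.float64(0.00023727711172779033))
[0.0538 0.0574 0.0643 0.065 ] [0.4376 0.0988 0.0639]
B [[0.418  0.2065 0.054 ]]
(array([0.41869951, 0.20549831, 0.057806  ]), np.float64(0.0007830937705810279))
(array([0.41855315, 0.20608124, 0.05530152]), np.float64(0.0001601877283656048))
[0.0541 0.0573 0.0642 0.0652] [0.4184 0.2059 0.0638]
```

View pics/w10c.png

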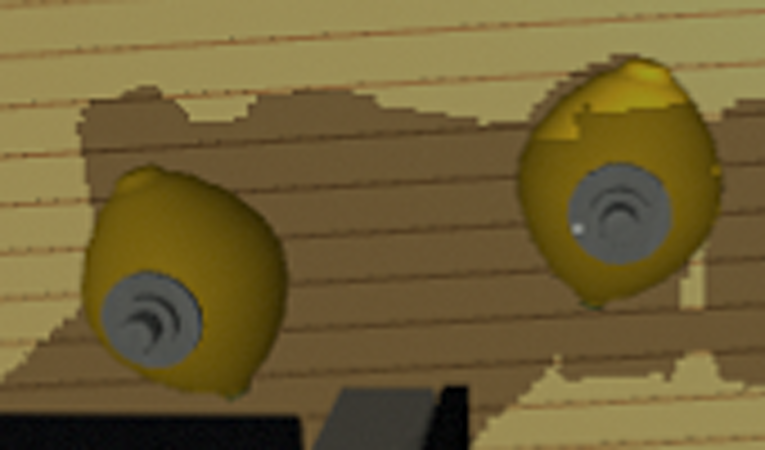

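>>> apply_moves(
  motion=[
    [[-0.1,0.15,-4],0],
    [[-0.1,0.15,-8],0],
    [[-0.1,0.15,-10],0],
    [[-0.1,0.15,-11],0],
    [[-0.1,0.15,-11.5],0],
    [[-0.1,0.15,-11.8],0],
    [[-0.1,0.15,-11.8],0],
    [[-0.1,0.15,-11.8],0],
    [[-0.1,0.15,-11.8],0],
  ],
)

```text
clock: 19.4
tool_pos: [0.4384, 0.0986, 0.0568]
orientation: [-179.9, 0.1, -93.3]
force: [0.6, -0.3, 0.0]
opening: 0.04
```

>>> apply_moves(
  motion=[
    [[0,0,0],0],
    [[0,0,0],0],
    [[0,0,0],0],
    [[0,0,0],0],
    [[0,0,0],0],
    [[0,0,0],0],
  ],
  hand=0,
)

```text
clock: 20.0
tool_pos: [0.438, 0.0982, 0.0561]
orientation: [180.0, -0.0, -93.3]
force: [0.1, 0.4, 1.4]
opening: 0.0063
```

>>> apply_moves(
  motion=[
    [[0,0,0.5],0],
    [[0,0,1],0],
    [[0,0,2],0],
    [[0,0,4],0],
    [[0,0,7],0],
    [[0,0,10],0],
    [[0,0,12],0],
    [[0,0,13],0],
    [[0,0,13],0],
  ],
)

```text
clock: 20.9
tool_pos: [0.4385, 0.0986, 0.1875]
orientation: [-179.9, 0.1, -93.3]
force: [-0.1, -1.3, -1.8]
opening: 0.0058
```

```bash
python3 w.py w11
```

```text
[0.4385 0.0986 0.1875] [-1.7986e+02  1.1000e-01 -9.3260e+01] [ 37.9   0.5 -29.9   0.  -59.4  48.8] [-0.1  -1.29 -1.79] 0.005823338103399172
```

View pics/w11.png

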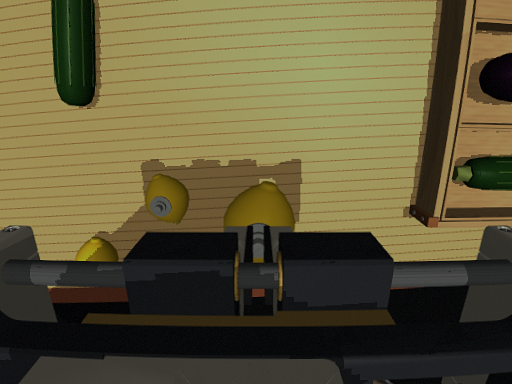

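Lemon held. I'll carry it to the split tray, taking the -y bay first.

>>> apply_moves(
  motion=[
    [[0.5,-1,0],0],
    [[1.5,-3,0],0],
    [[3,-5.5,0],0],
    [[5,-9,0],0],
    [[7,-12.5,0],0],
    [[9,-16,0],0],
    [[11,-19.5,0],0],
    [[13,-23,0],0],
    [[15,-26.5,0],0],
    [[16.5,-29.5,0],0],
  ],
)

```text
clock: 21.95
tool_pos: [0.603, -0.1994, 0.1836]
orientation: [179.8, -0.0, -93.3]
force: [1.5, 0.6, -1.9]
opening: 0.0057
```

>>> apply_moves(
  motion=[
    [[1.5,-2.5,0],0],
    [[2.5,-4.5,0],0],
    [[3,-5.5,0],0],
    [[3,-5.5,0],0],
    [[3,-5.5,0],0],
  ],
)

```text
clock: 22.45
tool_pos: [0.6322, -0.2517, 0.1848]
orientation: [179.9, 0.0, -93.3]
force: [-0.5, 1.3, -2.1]
opening: 0.0062
```

```bash
python3 w.py w12; python3 - <<'E'
from plant import ctrl
from h import *
p,d=ctrl.snapshot("scene");cv2.imwrite("pics/s12.png",cv2.resize(p[120:260,80:300],None,fx=3.5,fy=3.5,interpolation=2))
m=ctrl.camera_model("wrist");F=np.load("pics/w12.npz")
v,u=np.mgrid[0:195,100:420];uv=np.c_[u.ravel(),v.ravel()];o,dd=rays(m,uv,F['T']);P=o+dd*F['d'][v.ravel(),u.ravel()][:,None]
Q=P[(P[:,2]>.041)&(P[:,2]<.05)]
print(len(Q),np.percentile(Q,[1,99],axis=0).round(3))
for y in np.arange(-.28,-.12,.02):
    s=np.sort(Q[abs(Q[:,1]-y)<.003][:,0]);g=np.split(s,np.where(np.diff(s)>.008)[0]+1);print(y.round(2),[(a[0].round(4),a[-1].round(4)) for a in g if len(a)>2])
for x in np.arange(.58,.72,.015):
    s=np.sort(Q[abs(Q[:,0]-x)<.003][:,1]);
    if len(s):g=np.split(s,np.where(np.diff(s)>.008)[0]+1);print('x',x.round(3),[(a[0].round(4),a[-1].round(4)) for a in g if len(a)>2])
E
```

```text
[ 0.6322 -0.2517  0.1848] [ 1.7988e+02  2.0000e-02 -9.3300e+01] [ -5.3  22.6  -1.7  -0.  -65.8  92.1] [-0.45  1.33 -2.05] 0.006227177724089466
4206 [[ 0.618 -0.412  0.041]
 [ 0.72  -0.108  0.048]]
-0.28 [(np.float64(0.6818), np.float64(0.6939))]
-0.26 [(np.float64(0.6829), np.float64(0.6951))]
-0.24 [(np.float64(0.6841), np.float64(0.6962))]
-0.22 [(np.float64(0.6854), np.float64(0.6975))]
-0.2 [(np.float64(0.6866), np.float64(0.6987))]
-0.18 [(np.float64(0.6871), np.float64(0.6998))]
-0.16 [(np.float64(0.6881), np.float64(0.7003))]
-0.14 [(np.float64(0.6893), np.float64(0.7007))]
-0.12 [(np.float64(0.6236), np.float64(0.7022))]
x 0.625 [(np.float64(-0.3033), np.float64(-0.2904)), (np.float64(-0.1214), np.float64(-0.1081))]
x 0.64 [(np.float64(-0.3036), np.float64(-0.2909)), (np.float64(-0.2072), np.float64(-0.2049)), (np.float64(-0.1224), np.float64(-0.1082))]
x 0.655 [(np.float64(-0.3048), np.float64(-0.2921)), (np.float64(-0.1229), np.float64(-0.1093))]
x 0.67 [(np.float64(-0.3061), np.float64(-0.2926)), (np.float64(-0.2095), np.float64(-0.2073)), (np.float64(-0.1234), np.float64(-0.1097))]
x 0.685 [(np.float64(-0.4195), np.float64(-0.4153)), (np.float64(-0.3126), np.float64(-0.1645)), (np.float64(-0.1243), np.float64(-0.1117))]
x 0.7 [(np.float64(-0.4113), np.float64(-0.4084)), (np.float64(-0.2244), np.float64(-0.1047))]
x 0.715 [(np.float64(-0.4095), np.float64(-0.4074))]
```

View pics/w12.png

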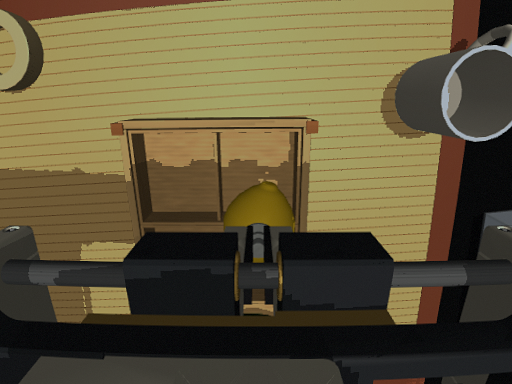

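View pics/s12.png

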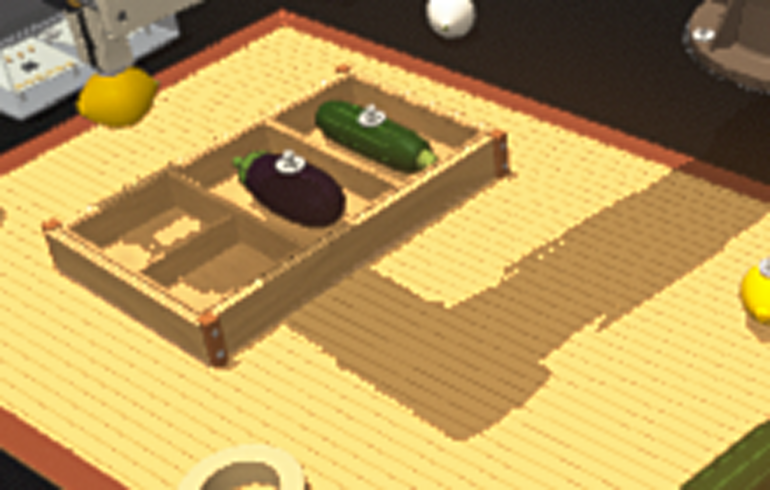

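The wrist rims put the cross wall at y = -0.206 and the -y bay centre at (0.634, -0.249). The scene view confirms both placed items lie well. Lowering the lemon.

>>> apply_moves(
  motion=[
    [[0.15,0.25,-2],0],
    [[0.15,0.25,-4],0],
    [[0.15,0.25,-6],0],
    [[0.15,0.25,-8],0],
    [[0.15,0.25,-9.5],0],
    [[0.15,0.25,-10.5],0],
    [[0.15,0.25,-11.2],0],
    [[0.15,0.25,-11.6],0],
    [[0.15,0.25,-11.7],0],
    [[0.15,0.25,-11.7],0],
  ],
)

```text
clock: 23.55
tool_pos: [0.6348, -0.2494, 0.0695]
orientation: [-180.0, -0.0, -93.3]
force: [-0.3, 0.5, -1.4]
opening: 0.0061
```

>>> apply_moves(
  motion=[
    [[0,0,-0.1],0],
    [[0,0,-0.15],0],
  ],
)

```text
clock: 23.75
tool_pos: [0.6348, -0.2493, 0.068]
orientation: [-180.0, -0.0, -93.3]
force: [0.5, 0.8, -0.3]
opening: 0.006
```

>>> apply_moves(
  motion=[
    [[0,0,-0.1],0],
    [[0,0,-0.2],0],
    [[0,0,-0.2],0],
  ],
)

```text
clock: 24.05
tool_pos: [0.6344, -0.2493, 0.0654]
orientation: [180.0, 0.0, -93.3]
force: [-0.1, -0.1, -1.5]
opening: 0.0061
```

>>> apply_moves(
  motion=[
    [[0,0,-0.1],0],
    [[0,0,-0.1],0],
  ],
)

```text
clock: 24.25
tool_pos: [0.6348, -0.2495, 0.065]
orientation: [-180.0, -0.0, -93.3]
force: [-0.3, -1.2, 1.9]
opening: 0.0063
```

Contact at 0.065, as predicted. Releasing, rising and checking.

>>> apply_moves(
  motion=[
    [[0,0,0],0],
    [[0,0,0],0],
    [[0,0,0],0],
    [[0,0,0],0],
    [[0,0,1],0],
    [[0,0,3],0],
    [[0,0,7],0],
    [[0,0,12],0],
  ],
  hand=4,
)

```text
clock: 25.05
tool_pos: [0.6332, -0.249, 0.1845]
orientation: [179.8, 0.0, -93.3]
force: [2.0, 0.6, 0.2]
opening: 0.0403
```

```bash
python3 w.py w13
```

```text
[ 0.6332 -0.249   0.1845] [ 1.7978e+02  2.0000e-02 -9.3270e+01] [ -5.1  22.7  -1.7  -0.  -65.9  91.8] [2.05 0.63 0.17] 0.040284261978811076
```

View pics/w13.png

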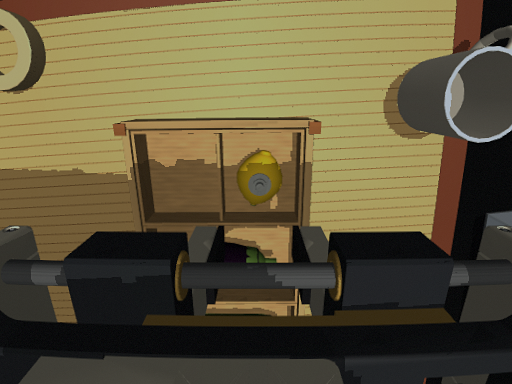

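Lemon in its bay, bolt up at (260,184). Now the second lemon.

>>> apply_moves(
  motion=[
    [[-21.5,45.4,0],0],
    [[-21.5,45.4,0],0],
    [[-21.5,45.4,0],0],
    [[-21.5,45.4,0],0],
    [[-21.5,45.4,0],0],
    [[-21.5,45.4,0],0],
    [[-21.5,45.4,0],0],
    [[-21.5,45.4,0],0],
    [[-21.5,45.4,0],0],
    [[-21.5,45.4,0],0],
  ],
)

```text
clock: 26.1
tool_pos: [0.4195, 0.2045, 0.1857]
orientation: [-179.9, 0.1, -93.3]
force: [1.5, 1.5, -0.5]
opening: 0.0399
```

>>> apply_moves(
  motion=[
    [[0,0,0],0],
    [[0,0,0],0],
  ],
)

```text
clock: 26.3
tool_pos: [0.42, 0.204, 0.1853]
orientation: [-180.0, 0.1, -93.1]
force: [-0.0, -0.2, 0.0]
opening: 0.04
```

```bash
python3 w.py w14; python3 - <<'E'
from plant import ctrl
from h import *
m=ctrl.camera_model("wrist");F=np.load("pics/w14.npz");p=cv2.imread("pics/w14.png")
cv2.imwrite("pics/w14c.png",cv2.resize(p[130:240,170:340],None,fx=4,fy=4,interpolation=2))
v,u=np.mgrid[150:215,220:300];uv=np.c_[u.ravel(),v.ravel()];o,dd=rays(m,uv,F['T']);P=o+dd*F['d'][v.ravel(),u.ravel()][:,None]
k=(P[:,2]>.060)&(P[:,2]<.07);print('bolt',P[k].mean(0).round(4),P[k][:,2].max(),k.sum(),uv[k].mean(0))
E
```

```text
[0.42   0.204  0.1853] [-1.7995e+02  5.0000e-02 -9.3060e+01] [ 50.2   2.5 -28.2   0.  -59.3  36.8] [-0.02 -0.2   0.04] 0.03997700423472839
bolt [0.4184 0.2068 0.0637] 0.06559072076155292 54 [256.53703704 187.05555556]
```

View pics/w14c.png

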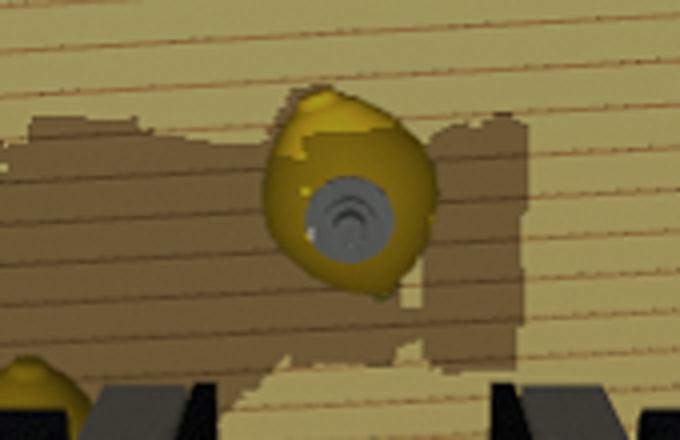

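The bolt is visible on this lemon at crop (350,220), measured at (0.418, 0.206) with its top at 0.065, agreeing with the earlier views.

>>> apply_moves(
  motion=[
    [[-0.15,0.2,-4],0],
    [[-0.15,0.2,-8],0],
    [[-0.15,0.2,-11],0],
    [[-0.15,0.2,-12],0],
    [[-0.15,0.2,-12.5],0],
    [[-0.15,0.2,-12.8],0],
    [[-0.15,0.2,-12.9],0],
    [[-0.15,0.2,-12.9],0],
    [[-0.15,0.2,-12.9],0],
  ],
)

```text
clock: 27.25
tool_pos: [0.4194, 0.2051, 0.0564]
orientation: [-179.9, 0.1, -93.3]
force: [0.3, -1.0, -0.3]
opening: 0.0396
```

>>> apply_moves(
  motion=[
    [[0,0,0],0],
    [[0,0,0],0],
    [[0,0,0],0],
    [[0,0,0],0],
    [[0,0,0],0],
    [[0,0,0],0],
  ],
  hand=0,
)

```text
clock: 27.85
tool_pos: [0.419, 0.2047, 0.0556]
orientation: [-180.0, 0.0, -93.3]
force: [-0.4, 0.2, -0.2]
opening: 0.006
```

>>> apply_moves(
  motion=[
    [[0,0,0.5],0],
    [[0,0,1],0],
    [[0,0,2],0],
    [[0,0,4],0],
    [[0,0,7],0],
    [[0,0,10],0],
    [[0,0,12],0],
    [[0,0,13],0],
    [[0,0,13],0],
  ],
)

```text
clock: 28.75
tool_pos: [0.4195, 0.2051, 0.1871]
orientation: [-179.9, 0.1, -93.3]
force: [0.3, 0.5, -2.1]
opening: 0.0063
```

```bash
python3 w.py w15
```

```text
[0.4195 0.2051 0.1871] [-1.7989e+02  1.4000e-01 -9.3260e+01] [ 50.3   2.4 -28.1   0.  -59.4  36.4] [ 0.31  0.46 -2.13] 0.006306238953478227
```

View pics/w15.png

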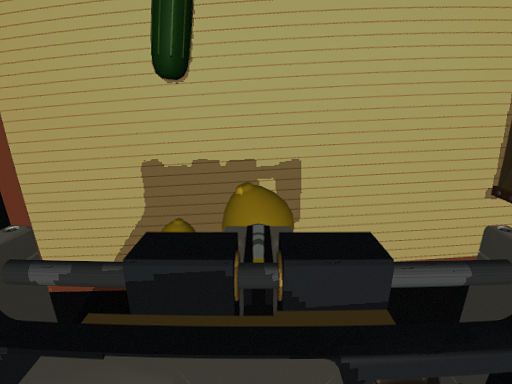

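Held. I'll carry it to the +y half bay at (0.639, -0.1635).

>>> apply_moves(
  motion=[
    [[0.5,-1,0],0],
    [[1.8,-3,0],0],
    [[3.6,-6,0],0],
    [[5.7,-9.5,0],0],
    [[7.8,-13,0],0],
    [[9.9,-16.5,0],0],
    [[12,-20,0],0],
    [[14,-23.5,0],0],
    [[16,-27,0],0],
    [[18,-30,0],0],
  ],
)

```text
clock: 29.8
tool_pos: [0.5987, -0.098, 0.1836]
orientation: [179.8, -0.0, -93.3]
force: [1.0, 0.0, -1.1]
opening: 0.0063
```

>>> apply_moves(
  motion=[
    [[1.5,-2.7,0],0],
    [[3,-5,0],0],
    [[3.8,-6.5,0],0],
    [[3.9,-6.8,0],0],
    [[3.9,-6.8,0],0],
    [[3.9,-6.8,0],0],
  ],
)

```text
clock: 30.4
tool_pos: [0.6374, -0.1628, 0.1851]
orientation: [179.9, 0.0, -93.2]
force: [-0.9, 0.2, -1.3]
opening: 0.0061
```

```bash
python3 w.py w16
```

```text
[ 0.6374 -0.1628  0.1851] [ 1.7995e+02  1.0000e-02 -9.3250e+01] [  2.6  20.5  -4.9  -0.  -64.6  84.1] [-0.88  0.2  -1.28] 0.006110108746049562
```

View pics/w16.png

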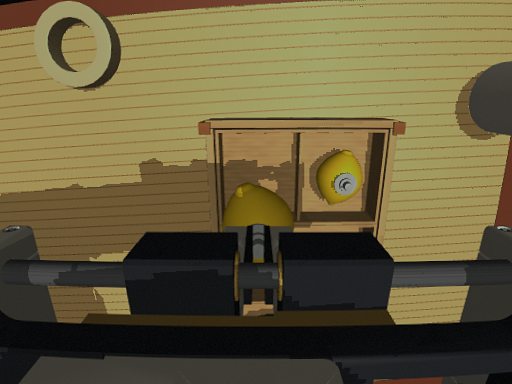

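It hangs over the free half bay, left of the cross wall at column 297. Lowering.

>>> apply_moves(
  motion=[
    [[0.1,0,-2],0],
    [[0.1,0,-4],0],
    [[0.1,0,-6],0],
    [[0.1,0,-8],0],
    [[0.1,0,-9.5],0],
    [[0.1,0,-10.5],0],
    [[0.1,0,-11.2],0],
    [[0.1,0,-11.6],0],
    [[0.1,0,-11.7],0],
    [[0.1,0,-11.8],0],
  ],
)

```text
clock: 31.45
tool_pos: [0.6394, -0.1634, 0.0681]
orientation: [-179.9, -0.0, -93.3]
force: [-0.6, 0.6, -0.8]
opening: 0.0059
```

>>> apply_moves(
  motion=[
    [[0,0,-0.1],0],
    [[0,0,-0.2],0],
    [[0,0,-0.2],0],
  ],
)

```text
clock: 31.75
tool_pos: [0.639, -0.1634, 0.0657]
orientation: [-180.0, 0.0, -93.3]
force: [0.1, 0.0, -1.4]
opening: 0.0061
```

>>> apply_moves(
  motion=[
    [[0,0,-0.1],0],
    [[0,0,-0.1],0],
    [[0,0,-0.1],0],
  ],
)

```text
clock: 32.05
tool_pos: [0.6391, -0.1634, 0.0646]
orientation: [-180.0, -0.0, -93.3]
force: [0.8, 0.4, 0.0]
opening: 0.006
```

>>> apply_moves(
  motion=[
    [[0,0,-0.05],0],
    [[0,0,-0.05],0],
  ],
)

```text
clock: 32.25
tool_pos: [0.6393, -0.1634, 0.0646]
orientation: [-180.0, -0.0, -93.3]
force: [-0.7, 0.5, 2.3]
opening: 0.0064
```

>>> apply_moves(
  motion=[
    [[0,0,0],0],
    [[0,0,0],0],
    [[0,0,0],0],
    [[0,0,0],0],
    [[0,0,1],0],
    [[0,0,3],0],
    [[0,0,7],0],
    [[0,0,12],0],
    [[-2,8,16],0],
    [[-4,16,16],0],
  ],
  hand=4,
)

```text
clock: 33.25
tool_pos: [0.6175, -0.072, 0.2177]
orientation: [-179.6, 0.0, -93.4]
force: [1.0, 0.8, -0.5]
opening: 0.0399
```

>>> apply_moves(
  motion=[
    [[-3,30,4],0],
    [[-3,30,4],0],
    [[-3,30,4],0],
    [[-3,30,4],0],
    [[-3,30,4],0],
    [[-3,30,4],0],
    [[-3,30,4],0],
    [[-3,30,4],0],
    [[-3,30,4],0],
    [[-3,30,4],0],
  ],
)

```text
clock: 34.25
tool_pos: [0.5862, 0.2269, 0.2535]
orientation: [180.0, -0.0, -93.3]
force: [-0.1, -0.1, -0.9]
opening: 0.0399
```

```bash
python3 - <<'E'
from plant import ctrl
import cv2,numpy as np
print(ctrl.get_obs()['clock'],ctrl.get_obs()['tool_pos'])
s,_=ctrl.snapshot("scene");t,_=ctrl.snapshot("top")
cv2.imwrite("pics/s20.png",s);cv2.imwrite("pics/t20.png",t)
a=cv2.resize(s[130:230,85:240],None,fx=5,fy=5,interpolation=2);cv2.imwrite("pics/s20c.png",a)
b=cv2.resize(t[60:260,120:440],None,fx=2.5,fy=2.5,interpolation=2);cv2.imwrite("pics/t20c.png",b)
E
```

```text
34.25 [0.58618373 0.22686122 0.25351411]
```

View pics/s20c.png

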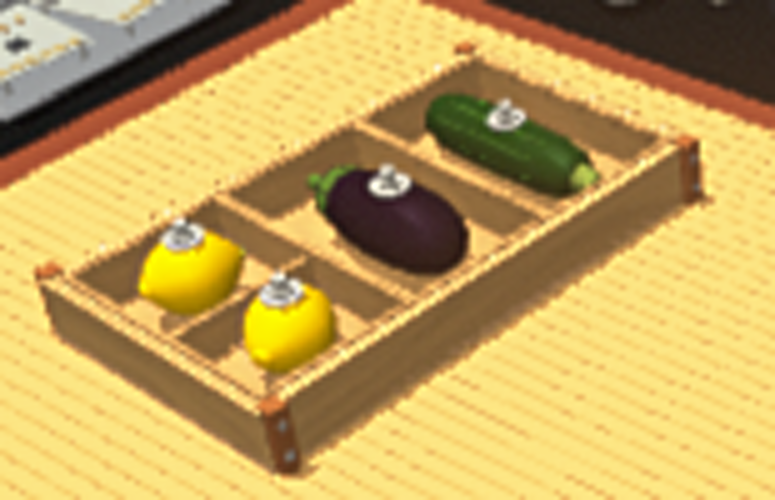

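View pics/t20c.png

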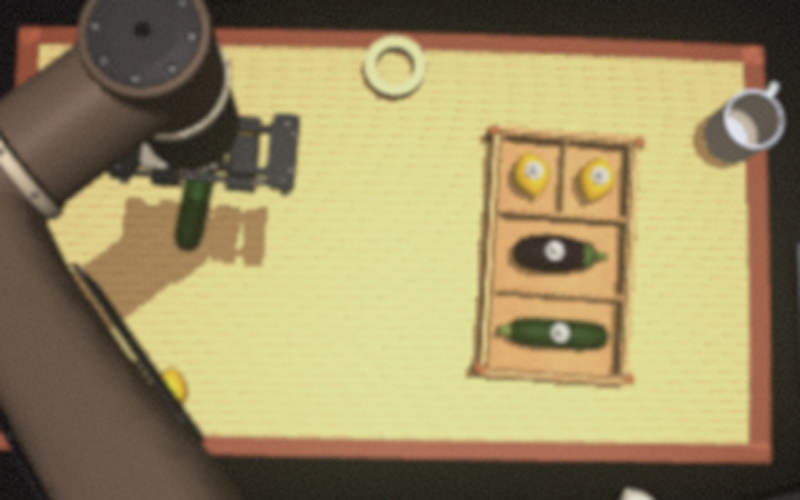

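All four lie one to a bay, bolts up in both views. The plain courgette and plain lemon haven't been touched, and the arm is clear, so I'm handing in.

```bash
python3 - <<'E'
from plant import ctrl
print(ctrl.close_job())
E
```

```text
the job is handed in; nothing more can be done
None
```

The four bolted vegetables are packed one to a bay, and I handed the job in at about 34 s of the 112 s allowed. I lifted each by its bolt. The aubergine is in the middle long bay, the courgette in the near long bay, and the two lemons are in the two halves of the split tray. Each was lowered until the force reading showed it touch the floor, at the height I had predicted, then released.

- **Last checks:** the final scene and top pictures show all four lying flat with their bolts up. The gripper was open and clear of everything.
- **Plain pieces:** the plain courgette shows no sign of having moved. The plain lemon is partly hidden by the arm in the last top picture, so I confirmed it only by the visible part; no move went near it.
- **Disagreements:** no check failed. The position measurements agreed within about 2 mm, apart from two faulty readings where the automatic washer detection locked onto the wrong pixels; I re-measured those by hand.

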